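# Hook the sample boat out of the drying tunnel and set it to cool

### The job

Take the orange-handled pull hook, lower its tip into the wire eye of the white boat inside the drying tunnel, and draw the boat by the eye all the way out onto the tunnel's apron, not touching the boat with the gripper before it is out. Stand the hook back upright on the bench on its foot, then lift the boat with the gripper and set it down gently, level and lengthwise with its whole length and width on the aluminium cooling plate. Let go of both, never tip the boat and leave the beaker and the vials alone.

Things in the scene. Friction and masses are not known exactly. Their poses are not given: they have to be found in the camera images.
- tunnel: White drying tunnel fixed to the bench, 230 long (x), 160 wide, 116 mm high. Origin: on the bench under the middle of its mouth; x points inwards along the tunnel (about world +y), z up. The chamber is 108 mm wide, from the hearth (z = 0.016) to the ceiling (z = 0.096), back wall at x = 0.21. An open sight slot 56 mm wide runs along the middle of the roof, x = 0.02 to 0.20.
- tunnel_mouth (a point): Middle of the mouth on top of the hearth, at (0, 0, 0.016) in the tunnel's frame. The hearth, a dark steel plate 110 mm wide and level throughout, is the tunnel's floor and runs on 170 mm out in front of the mouth (to x = -0.17) as an open apron.
- boat: White ceramic boat with three brown pellets fixed in it, loose, about 0.18 kg. Body 100 long (x), 48 wide (y), 26 mm high; origin at the centre of the body's underside. It starts on the hearth wholly inside the tunnel, its x within about 0.12 rad of the tunnel's x, the steel wire eye on its -x end towards the mouth.
- boat_eye (a point): Middle of the opening of the wire eye, at (-0.066, 0, 0.009) in the boat's frame; axes as the boat's. The eye is a flat U of 6 mm wire, 6 to 12 mm above the underside, reaching 37 mm out from the body; clear inside 31 mm along x (boat x = -0.081 to -0.050) and 34 mm along y, open above.
- boat_nose (a point): Outer end of the wire eye on the boat's middle line, at (-0.087, 0, 0) in the boat's frame.
- boat_tail (a point): Far end of the boat's body on its middle line, underside, at (0.050, 0, 0) in the boat's frame.
- hook: Loose pull hook, 0.25 kg, standing on its foot on the bench. Origin: centre of the foot's underside; x points along the rod to the tip, z up. Black foot 84 x 34 x 6 mm; orange handle on it 80 long (x), 20 thick (y), top at z = 0.056, gripped across its 20 mm at mid-length. An 8 mm steel rod leaves the handle at z = 0.030, runs to x = 0.235 and turns straight down there.
- hook_tip (a point): Lowest point of the hook's down-turned tip (round, 8 mm thick), at (0.235, 0, 0) in the hook's frame, level with the underside of the foot; axes as the hook's.
- plate: Aluminium cooling plate fixed to the bench, 190 mm long (x), 110 mm wide (y), 8 mm thick; origin at the centre of its underside. Its x is about world +y. Plate and hook may be found in each other's place.
- beaker: Bystander: glass beaker, 53 x 60 x 70 mm, loose; origin at the centre of its underside.
- red_vial: Bystander: white vial with a red cap, 25 mm across, 52 mm high, loose; origin at the centre of its underside.
- blue_vial: Bystander: brownish vial with a blue cap, 25 mm across, 65 mm high, loose; origin at the centre of its underside.
Not all that is in view belongs to the job. There is more than one size of the boat; the one meant has the size given above.

How it is judged:
By the outcome, as a careful person would: the job done as asked, in the order asked, and still so for the second after the job is handed in, with the robot touching nothing.
It also fails if it takes over 72 s, if anything falls off the work surface, if the arm or the gripper's body presses on something with over 40 N, if the wrist force passes 120 N, or if a joint passes its speed limit or range.

### The arm

A 6-joint arm with a two-finger parallel gripper is mounted at the origin on the work surface; the furniture and walls round the work are solid. World frame = base frame: x ahead of the robot, y to its left, z up, the work surface at z = 0. Lengths are in m, angles in rad, forces in N, time in s.
With the tool pointing down it reaches from about 0.35 to 0.975 m from the base axis. Payload 4.9 kg.
Tool frame: the origin (TCP) lies on the front face of the gripper's body, between the roots of the fingers; the fingertips stand 73 mm ahead of it and the grasp point (between the pads) lies 54 mm ahead of it; z points along the fingers, y is the line along which they close (so a half turn about z gives the same grasp; the last joint's range is limited). The gripper opens to 85 mm and grips with 20 to 120 N. Pads are 22 mm wide; open, the fingers measure 114 mm over their backs; the gripper's body (76 mm by 85 mm) begins 54 mm behind the grasp point. The pads swing forward as they close: fully open they stand 13 mm farther back than shut.
Start: joints at [1.204, 0.053, 1.613, -0, 1.476, -0.119], TCP at [0.153, 0.606, 0.304] pointing down, gripper open.
Joint ranges: [-3.01, 3.01], [-1.01, 2.22], [0.06, 2.58], [-1.02, 4.17], [0.09, 2.62], [-3.14, 3.14]. Speed limits (rad/s): [2.57, 2.57, 3.14, 3.14, 3.14, 3.14].

### API

Orientations are given as a rotation vector (axis times angle).
In Python, from station import status, imaging, order gives the robot as it stands.
- The arm moves only by the tool arm_command, never from a script. Its argument "increments" is a list of rows, each an object with "slide": the shift along the tool's x, y, z in m, a list of three; "spin": the turn about the tool's z in degrees; "gripper": the opening, from -1 (shut) to 1 (fully open). In form: [{"slide": [x, y, z], "spin": spin, "gripper": gripper}, ...]. A call has 1 to 8 rows; each row is the pose to reach, as a shift and turn from the pose commanded when the call began, along the tool's axes at that moment; what a row does not reach only later rows make up. A row lasts 1/12 s, in which the tool goes at most 41.7 mm and 7.16 degrees, less where a joint would pass 70% of its speed; a pose out of reach is approached as far as the arm can. A call with a gripper value outside its range is refused whole. The fingers move at their own pace and stop on an object; "newtons" is the grip in N (left out, the last holds). Time passes only in rows, so rows that repeat a pose let the fingers close. It gives the time, the measured TCP pose, the force, the opening and the grip force at its end, in the units of the state.
- status.get_obs(): the state, without advancing time (a new reading comes with each control period).
- imaging.get_image(name): name is "scene" or "top" or "wrist"; returns a dict with "frame" (400x640x3 uint8, red, green, blue), "vfov" (degrees; the focal length in pixels is half the picture's height over the tangent of half this angle, whatever the lens; pixels are square), "cx", "cy" (the principal point, pixels), "view" (4x4, takes a point from world to camera coordinates); the wrist camera has in their place "mount" (4x4, takes a point from camera to tool coordinates, whose origin is the TCP and whose axes are the flange's). Camera axes: x right, y up, looking along -z (the intrinsics and any distortion apply to the point x, -y, -z); pixel columns grow to the right and rows downward; lengths in m; the calibration is good to about 2 mm. A picture is of the moment at which its call begins: read the wrist's pose just before it. There is no depth.
- order.finish_job(): hands the job in; it is judged then, once.
The state is a dict: "t": time; "q": joint angles; "dq": joint speeds; "effort": joint torques, N m; "tool_pos": TCP position; "tool_rot": TCP orientation; "contact_force": force on the tool from outside, world axes, zero at the start; "wrist_torque": the same for the moment, N m; "opening": finger opening in m; "grip_force": force on a finger pad.
Only numpy, scipy, OpenCV 4.12 (cv2) and the standard library are available. Lean on these libraries where they do the work, as an engineer would, in place of code of your own. Each camera call takes 0.05 s, during which the arm holds its last target. There are 200 camera calls.

## Working session

There is one attempt and no reset: what is moved stays moved. The work goes in short steps, Python scripts to look and compute and a tool call to move; the robot and the scene stay as the last step left them, time stands still between calls to the robot, and variables do not carry over. Pictures are saved under pics/ and viewed, at most 10 in all, crops included, and the job is handed in when it is done.

Besides the shell and the picture viewer there is one more tool, called after "Request:" as a command line: name --argument value ..., lists and objects as JSON in quotes. arm_command: Moves the arm, as the interface text tells. Its arguments: {"type":"object","properties":{"increments":{"type":"array","items":{"type":"object","properties":{"slide":{"type":"array","items":{"type":"number"}},"spin":{"type":"number"},"gripper":{"type":"number"}}}},"newtons":{"type":"number"}},"required":["increments"]}

```bash
mkdir -p pics; ls; python3 - <<'E'
from station import status, imaging
import cv2,numpy as np
o=status.get_obs(); print(o)
for n in ["scene","top"]:
    d=imaging.get_image(n); cv2.imwrite(f"pics/{n}0.png",d["frame"][:,:,::-1]); print(n,d["vfov"],d["cx"],d["cy"],d["view"].tolist(),[k for k in d])
E
```

```text
pics
{'t': 0.0, 'q': array([ 1.20404828e+00,  5.33680405e-02,  1.61432427e+00,  1.03640841e-05,
        1.47599703e+00, -1.19033736e-01]), 'dq': array([ 8.46613389e-05, -5.83025850e-04,  8.35851208e-04,  4.11696842e-04,
        5.95888364e-04,  1.20648458e-03]), 'effort': array([ 3.70554540e-05, -3.93698466e+01, -3.70163906e+01, -2.08922388e-04,
        7.23955629e-03,  3.35818413e-05]), 'tool_pos': array([0.15308611, 0.60546258, 0.30263785]), 'tool_rot': array([-0.38805244, -3.11701434,  0.00319238]), 'contact_force': array([-0.19485257, -0.01073903, -0.30481724]), 'wrist_torque': array([-0.03762109, -0.00948967, -0.00875603]), 'grip_force': 0.0, 'opening': 0.08564770739895806}
scene 46.6501943363547 314.59417044361476 197.5325336096102 [[-0.7519007748742276, -0.6592278420275723, 0.007992311255609548, 0.3212106674196395], [0.3804092748351095, -0.4239215027930695, 0.8219363376132556, -0.20418166813766198], [-0.5384552055305646, 0.6210549184776943, 0.569523291772779, -1.4584439562592555], [0.0, 0.0, 0.0, 1.0]] ['frame', 'vfov', 'cx', 'cy', 'view']
top 49.86425567077273 328.25874996330424 196.07064836154527 [[-0.020752967259651794, -0.9997141885934453, 0.011868254920959961, -0.0014198567339358207], [0.9901082382419061, -0.018903085385046543, 0.13902643607758466, -0.4167835241643687], [-0.13876235410019863, 0.014636068046941678, 0.9902175491257951, -1.2930883492813816], [0.0, 0.0, 0.0, 1.0]] ['frame', 'vfov', 'cx', 'cy', 'view']
```

View pics/scene0.png

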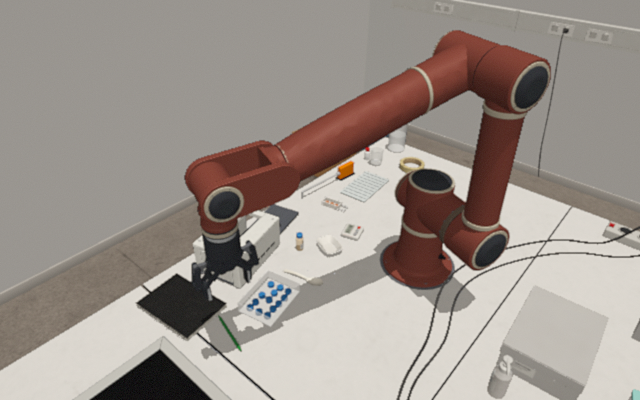

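View pics/top0.png

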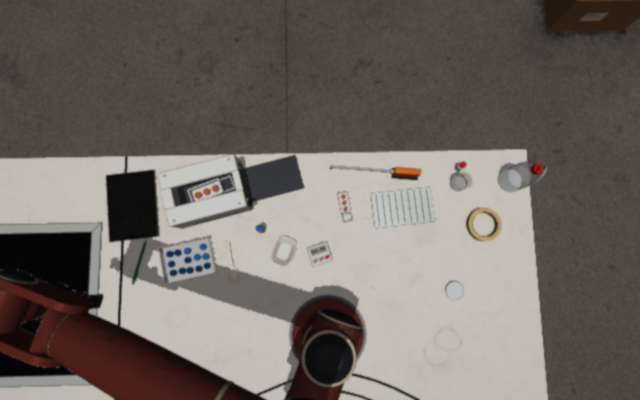

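The top view shows the tunnel at (203,190), its apron at (275,177), the hook handle at (406,172) with its tip at about (331,167), and the ribbed plate at (403,207). The blue vial is at (261,228). I'll enlarge this and measure.

```bash
cat > h.py <<'E'
import numpy as np, cv2
from station import status, imaging
from scipy.spatial.transform import Rotation as R
def grab(n):
    o=status.get_obs(); d=imaging.get_image(n)
    if n=="wrist":
        T=np.eye(4);T[:3,:3]=R.from_rotvec(o["tool_rot"]).as_matrix();T[:3,3]=o["tool_pos"]; d["c2w"]=T@np.array(d["mount"])
    else: d["c2w"]=np.linalg.inv(d["view"])
    d["f"]=200/np.tan(np.radians(d["vfov"]/2)); d["cx"]=d.get("cx",320);d["cy"]=d.get("cy",200)
    d["o"]=o; return d
def cast(d,u,v,z):
    r=d["c2w"][:3,:3]@np.array([(u-d["cx"])/d["f"],-(v-d["cy"])/d["f"],-1.]); c=d["c2w"][:3,3]
    return c+r*(z-c[2])/r[2]
def proj(d,p):
    q=np.linalg.inv(d["c2w"])@np.r_[p,1]; return d["cx"]+d["f"]*q[0]/-q[2], d["cy"]-d["f"]*q[1]/-q[2]
def save(d,name,box=None,k=1):
    im=d["frame"][:,:,::-1]
    if box: im=im[box[1]:box[3],box[0]:box[2]]
    cv2.imwrite("pics/"+name,cv2.resize(im,None,fx=k,fy=k,interpolation=cv2.INTER_CUBIC))
def blobs(m,amin=15):
    n,l,s,c=cv2.connectedComponentsWithStats(m.astype(np.uint8))
    for i in range(1,n):
        if s[i,4]>=amin:
            cn=max(cv2.findContours((l==i).astype(np.uint8),0,2)[0],key=len)
            yield c[i],s[i],cv2.minAreaRect(cn)
E
python3 - <<'E'
from h import *
d=grab("top"); im=d["frame"][:,:,::-1]
a=im[145:220,155:315];b=im[155:230,320:480]
cv2.imwrite("pics/c1.png",cv2.resize(np.vstack([a,b]),None,fx=4,fy=4,interpolation=cv2.INTER_CUBIC))
hsv=cv2.cvtColor(d["frame"],cv2.COLOR_RGB2HSV);H,S,V=cv2.split(hsv)
print("orange");
for c,s,r in blobs((H<18)&(S>150)&(V>120),8): print(c,s,r[1:],cast(d,*c,0.056))
d0=d
print(cast(d,330.5,167,0.0),cast(d,330.5,167,0.03),cast(d,393,172,.03))
E
```

```text
orange
[462.55555556 164.11111111] [461 162   5   5  18] ((3.535533905029297, 4.242640495300293), 45.0) [ 0.50360036 -0.42139386  0.056     ]
[536.61538462 166.07692308] [534 163   8   8  26] ((3.9691433906555176, 7.938286781311035), 50.194427490234375) [ 0.49333939 -0.64830166  0.056     ]
[407.07482993 170.92517007] [395 168  25   7 147] ((24.415372848510742, 5.8962297439575195), 4.763641834259033) [ 0.48555071 -0.25064686  0.056     ]
[540.14814815 170.55555556] [537 168   7   6  27] ((3.535533905029297, 7.071067810058594), 45.0) [ 0.47921503 -0.65791799  0.056     ]
[215. 188.] [213 186   5   5  21] ((4.0, 4.0), 90.0) [0.44392519 0.33087679 0.056     ]
[206.11764706 191.41176471] [204 190   5   4  17] ((3.0, 4.0), 90.0) [0.43404351 0.35731374 0.056     ]
[197.77777778 194.5       ] [196 193   5   4  18] ((3.0, 4.0), 90.0) [0.42513907 0.38207819 0.056     ]
[ 0.51371155 -0.01919542  0.        ] [ 0.50742392 -0.01854935  0.03      ] [ 0.48807947 -0.2120259   0.03      ]
```

View pics/c1.png

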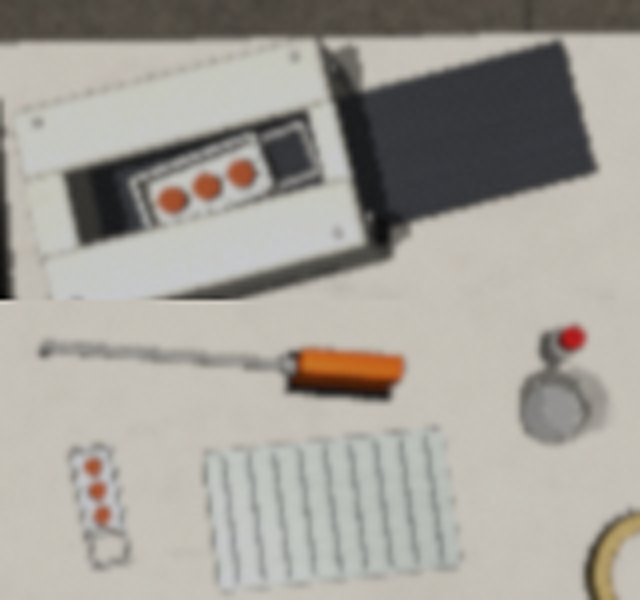

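The crop shows the boat in the slot (pellets on a line, eye opening at full-picture (227,183)) and the apron end corners at (295.5,155) and (304,187). The hook tip is at (331,167), the plate corners are clear, and the beaker and red vial stand near (460,180).

```bash
python3 - <<'E'
from h import *
np.set_printoptions(precision=4,suppress=True)
d=grab("top")
f=lambda x,y,b: (155+(x+.5)/4-.5,145+(y+.5)/4-.5) if b==0 else (320+(x+.5)/4-.5,80+155-75-80+75+0*y+(y-300+.5)/4-.5)
A=[cast(d,*f(562,40,0),.016),cast(d,*f(597,168,0),.016)]
print("apron end",A, np.linalg.norm(A[0]-A[1]))
t=[cast(d,*f(*p,0),.116) for p in [(318,38),(18,108)]]
print("roof",t,np.linalg.norm(t[0]-t[1]))
e=(A[1]-A[0])[:2];e/=np.linalg.norm(e); x=np.array([-e[1],e[0]]); x*=np.sign(x[1])
print("x from end",x,"x from roof",(t[1]-t[0])[:2]/np.linalg.norm(t[1]-t[0]))
M=(A[0]+A[1])[:2]/2+.17*x; print("mouth",M)
P=[cast(d,*c,.016+.02)for c in [(215,188),(197.8,194.5)]]
bx=(P[1]-P[0])[:2];bx/=np.linalg.norm(bx)
print("pellets",P,"boat x",bx,"eye",cast(d,*f(290,152,0),.016+.01))
print("plate",[cast(d,*f(*p,1),.008) for p in [(205,452),(440,430),(462,570),(222,590)]])
print("tip",cast(d,*f(46,350,1),0.0),"rod start",cast(d,*f(288,365,1),.03))
print("handle ends top",cast(d,*f(300,358,1),.056),cast(d,*f(402,364,1),.056))
o=d["o"];print("Rtool",R.from_rotvec(o["tool_rot"]).as_matrix())
w=grab("wrist");print(w["vfov"],w["cx"],w["cy"],w["mount"])
E
```

```text
apron end [array([0.552 , 0.0915, 0.016 ]), array([0.4496, 0.0653, 0.016 ])] 0.10570067736166212
roof [array([0.5326, 0.2621, 0.116 ]), array([0.4848, 0.4769, 0.116 ])] 0.2200608084279482
x from end [-0.2476  0.9689] x from roof [-0.2169  0.9762]
mouth [0.4587 0.2431]
pellets [array([0.4472, 0.3359, 0.036 ]), array([0.4281, 0.3878, 0.036 ])] boat x [-0.3449  0.9387] eye [0.465  0.3014 0.026 ]
plate [array([ 0.428 , -0.1436,  0.008 ]), array([ 0.4419, -0.329 ,  0.008 ]), array([ 0.3316, -0.3402,  0.008 ]), array([ 0.3198, -0.1531,  0.008 ])]
tip [ 0.5133 -0.0212  0.    ] rod start [ 0.4917 -0.2079  0.03  ]
handle ends top [ 0.4918 -0.2129  0.056 ] [ 0.4857 -0.2905  0.056 ]
Rtool [[-0.9695  0.2452 -0.0006]
 [ 0.2452  0.9695 -0.0016]
 [ 0.0002 -0.0017 -1.    ]]
60.63959046895021 325.54199836357196 192.91277342686044 [[-0.      0.9573  0.289   0.073 ]
 [ 1.      0.0003 -0.0011 -0.0004]
 [-0.0011  0.289  -0.9573 -0.0701]
 [ 0.      0.      0.      1.    ]]
```

Request:
arm_command --increments '[{"slide":[-0.37,-0.252,-0.08],"spin":62},{"slide":[-0.37,-0.252,-0.08],"spin":62},{"slide":[-0.37,-0.252,-0.08],"spin":62},{"slide":[-0.37,-0.252,-0.08],"spin":62},{"slide":[-0.37,-0.252,-0.08],"spin":62},{"slide":[-0.37,-0.252,-0.08],"spin":62},{"slide":[-0.37,-0.252,-0.08],"spin":62},{"slide":[-0.37,-0.252,-0.08],"spin":62}]'

```text
validation failed for argument at $.in...
```

Request:
arm_command --increments '[{"slide":[-0.37,-0.252,-0.08],"spin":62.0,"gripper":1.0},{"slide":[-0.37,-0.252,-0.08],"spin":62.0,"gripper":1.0},{"slide":[-0.37,-0.252,-0.08],"spin":62.0,"gripper":1.0},{"slide":[-0.37,-0.252,-0.08],"spin":62.0,"gripper":1.0},{"slide":[-0.37,-0.252,-0.08],"spin":62.0,"gripper":1.0},{"slide":[-0.37,-0.252,-0.08],"spin":62.0,"gripper":1.0},{"slide":[-0.37,-0.252,-0.08],"spin":62.0,"gripper":1.0},{"slide":[-0.37,-0.252,-0.08],"spin":62.0,"gripper":1.0}]'

```text
t: 0.92
tool_pos: [0.3717, 0.3586, 0.363]
tool_rot: [1.843, 2.544, 0.001]
contact_force: [0.6, 1.6, 0.1]
opening: 0.0858
grip_force: 0.0
```

```bash
cat > go.py <<'E'
import sys
from h import *
# usage: go.py x y z heading_deg  -> slide, spin from present pose
o=status.get_obs(); M=R.from_rotvec(o["tool_rot"]).as_matrix()
x,y,z,a=map(float,sys.argv[1:5])
s=M.T@(np.array([x,y,z])-o["tool_pos"]); h=np.degrees(np.arctan2(M[1,0],M[0,0])); sp=(h-a+180)%360-180
print("t",round(o["t"],2),"pos",o["tool_pos"].round(4),"head",round(h,2),"tiltz",M[:,2].round(4),"slide",s.round(4),"spin",round(sp,2),"rows",round(max(np.linalg.norm(s)/.0417,abs(sp)/7.16),1))
E
python3 go.py .45 .27 .38 104
```

```text
t 0.92 pos [0.3717 0.3586 0.363 ] head 108.17 tiltz [ 4.e-04  3.e-04 -1.e+00] slide [-0.1086  0.0468 -0.017 ] spin 4.17 rows 2.9
```

Request:
arm_command --increments '[{"slide":[-0.108,0.047,-0.017],"spin":4.0,"gripper":1.0},{"slide":[-0.108,0.047,-0.017],"spin":4.0,"gripper":1.0},{"slide":[-0.108,0.047,-0.017],"spin":4.0,"gripper":1.0},{"slide":[-0.108,0.047,-0.017],"spin":4.0,"gripper":1.0},{"slide":[-0.108,0.047,-0.017],"spin":4.0,"gripper":1.0}]'

```text
t: 1.33
tool_pos: [0.4507, 0.2716, 0.3798]
tool_rot: [-1.927, -2.481, -0.001]
contact_force: [-0.1, 0.4, 0.1]
opening: 0.0853
grip_force: 0.0
```

```bash
python3 - <<'E'
from h import *
d=grab("wrist");save(d,"w1.png");cv2.imwrite("pics/_w1.png",d["frame"][:,:,::-1]);np.save("w1.npy",d,allow_pickle=True);print(d["o"]["tool_pos"],d["o"]["dq"].round(3))
E
```

```text
[0.45069007 0.27157277 0.37975204] [ 0.054 -0.004  0.019  0.009  0.003  0.006]
```

View pics/w1.png

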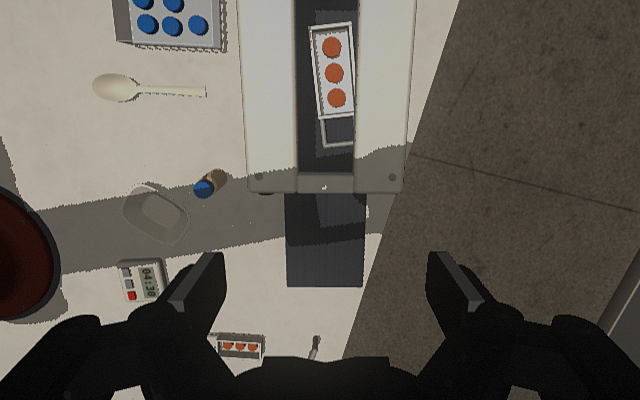

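The wrist view shows the apron with its end corners at (287,287) and (363,287), and the pellets at (331,47), (334,72) and (337,97). The eye is at about x 321–356, y 117–147, and the roof's front edge is at row ~192 from 248 to 403.

```bash
python3 - <<'E'
from h import *
np.set_printoptions(precision=4,suppress=True)
d=np.load("w1.npy",allow_pickle=True).item()
g=cv2.cvtColor(d["frame"],cv2.COLOR_RGB2GRAY).astype(int)
a=[cast(d,287,287,.016),cast(d,363.5,287,.016),cast(d,285,198,.016),cast(d,366,200,.016)]
print("apron",a,np.linalg.norm(a[0]-a[1]))
l=a[2]-a[0];print("left edge dir",np.degrees(np.arctan2(l[1],l[0])),"end dir+90",np.degrees(np.arctan2(*(a[1]-a[0])[1::-1]))+90)
r=[cast(d,248,192,.116),cast(d,403.5,191.5,.116)];print("roof front",r,np.linalg.norm(r[0]-r[1]),(r[0]+r[1])/2)
s=[cast(d,297,172,.116),cast(d,354.5,172,.116)];print("slot",s)
hsv=cv2.cvtColor(d["frame"],cv2.COLOR_RGB2HSV);H,S,V=cv2.split(hsv)
P=[]
for c,s_,_ in blobs((H<18)&(S>120)&(V>100)):
    if c[1]<120: P.append(cast(d,*c,.036)); print(c,P[-1])
b=P[0]-P[-1];print("boat ang",np.degrees(np.arctan2(b[1],b[0])), P[1])
for row in (125,132,139): print(row,g[row,314:362])
for col in (332,340,346): print(col,g[112:152,col])
print("tip approx",cast(d,315,358,0.0))
for z in (.0,.036,.045):print(z,cast(d,334.4,72.4,z))
E
```

```text
apron [array([0.4466, 0.065 , 0.016 ]), array([0.5537, 0.0922, 0.016 ]), array([0.415, 0.196, 0.016]), array([0.5202, 0.2199, 0.016 ])] 0.11046517612065454
left edge dir 103.57642514395104 end dir+90 104.26317730643086
roof front [array([0.3812, 0.2267, 0.116 ]), array([0.5346, 0.2663, 0.116 ])] 0.15836413210106562 [0.4579 0.2465 0.116 ]
slot [array([0.4249, 0.2594, 0.116 ]), array([0.4807, 0.2736, 0.116 ])]
[331.1736  46.5243] [0.4279 0.3894 0.036 ]
[333.6593  72.4296] [0.4375 0.3636 0.036 ]
[336.0748  97.378 ] [0.4472 0.3377 0.036 ]
boat ang 110.51672468383126 [0.4375 0.3636 0.036 ]
125 [ 42  63  62  61  60  55  98 127 161 124  98  45  48  61  63  59  61  59
  63  61  60  62  62  62  67  60  62  61  62  63  59  62  61  61  63  63
  63  62  58  95  77 116 155 166 176 179 179 182]
132 [ 42  62  60  60  61  61  51 110 132 155 121  84  35  60  63  60  59  60
  61  60  59  65  59  60  64  60  60  63  62  62  60  60  62  60  60  58
  62  61  58  60  86  63 161 168 175 180 181 179]
139 [ 39  61  61  62  60  59  60  45 116 138 143 117  43  45  62  57  58  60
  63  60  57  60  57  62  63  58  59  58  64  59  59  57  59  61  60  59
  57  56  56  62  94  96 161 167 173 181 178 177]
332 [188 123 106 172 192 143  62  49  61  63  61  64  63  63  59  58  59  63
  60  60  61  61  62  62  60  59  58  63  62  41  52 103 147 148 112  65
  44  61  58  57]
340 [138 109 170 191 153  85  54  62  63  63  62  63  60  62  61  62  62  61
  59  59  60  61  59  61  59  61  60  59  58  57  96 144 146 122  67  45
  59  59  60  61]
346 [ 82 147 190 188 115  42  64  63  61  58  63  62  61  61  60  62  61  62
  60  61  62  62  63  63  58  60  63  59  42  87 125 143 136  89  57  57
  60  58  56  64]
tip approx [ 0.5187 -0.0609  0.    ]
0.0 [0.4388 0.3657 0.    ]
0.036 [0.4383 0.3638 0.036 ]
0.045 [0.4382 0.3634 0.045 ]
```

```bash
python3 go.py .495 -.17 .33 85
```

```text
t 1.38 pos [0.4499 0.2725 0.3794] head 104.43 tiltz [-6.e-04  4.e-04 -1.e+00] slide [-0.4398 -0.0665  0.0492] spin 19.43 rows 10.7
```

Request:
arm_command --increments '[{"slide":[-0.44,-0.0665,0.049],"spin":19.4,"gripper":1.0},{"slide":[-0.44,-0.0665,0.049],"spin":19.4,"gripper":1.0},{"slide":[-0.44,-0.0665,0.049],"spin":19.4,"gripper":1.0},{"slide":[-0.44,-0.0665,0.049],"spin":19.4,"gripper":1.0},{"slide":[-0.44,-0.0665,0.049],"spin":19.4,"gripper":1.0},{"slide":[-0.44,-0.0665,0.049],"spin":19.4,"gripper":1.0},{"slide":[-0.44,-0.0665,0.049],"spin":19.4,"gripper":1.0},{"slide":[-0.44,-0.0665,0.049],"spin":19.4,"gripper":1.0}]'

```text
t: 2.05
tool_pos: [0.4835, -0.0569, 0.3426]
tool_rot: [-2.311, -2.128, -0.001]
contact_force: [0.3, 0.1, 0.2]
opening: 0.0852
grip_force: 0.0
```

```bash
python3 go.py .495 -.17 .33 85
```

```text
t 2.05 pos [ 0.4835 -0.0569  0.3426] head 85.27 tiltz [ 2.e-04  5.e-04 -1.e+00] slide [-0.1118  0.0208  0.0126] spin 0.27 rows 2.7
```

Request:
arm_command --increments '[{"slide":[-0.112,0.021,0.0125],"spin":0.3,"gripper":1.0},{"slide":[-0.112,0.021,0.0125],"spin":0.3,"gripper":1.0},{"slide":[-0.112,0.021,0.0125],"spin":0.3,"gripper":1.0},{"slide":[-0.112,0.021,0.0125],"spin":0.3,"gripper":1.0},{"slide":[-0.112,0.021,0.0125],"spin":0.3,"gripper":1.0}]'

```text
t: 2.47
tool_pos: [0.4952, -0.1699, 0.3296]
tool_rot: [-2.319, -2.116, 0.0]
contact_force: [0.2, -0.5, 0.5]
opening: 0.0858
grip_force: 0.0
```

```bash
python3 - <<'E'
from h import *
d=grab("wrist");save(d,"w2.png");np.save("w2.npy",d,allow_pickle=True);print(d["o"]["tool_pos"],d["o"]["dq"].round(3))
hsv=cv2.cvtColor(d["frame"],cv2.COLOR_RGB2HSV);H,S,V=cv2.split(hsv)
for c,s,r in blobs((H<18)&(S>150)&(V>100),200): print(c,s,r,cast(d,*c,.056),[cast(d,*p,.056).round(4) for p in cv2.boxPoints(r)])
E
```

```text
[ 0.49523265 -0.16988351  0.3295586 ] [ 0.038 -0.023  0.008  0.005  0.003  0.002]
[323.94565217 238.42300725] [ 316  206   17   66 1104] ((324.0, 238.5), (65.0, 16.0), 90.0) [ 0.48620158 -0.25107947  0.056     ] [array([ 0.4813, -0.2131,  0.056 ]), array([ 0.4982, -0.2146,  0.056 ]), array([ 0.4915, -0.2916,  0.056 ]), array([ 0.4736, -0.29  ,  0.056 ])]
```

View pics/w2.png

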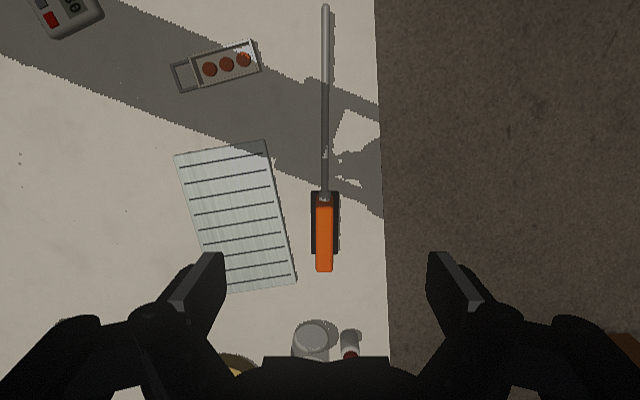

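The picture shows the handle centred at (324,238) in line with the tool x axis, the rod end at (325,5), and the plate, beaker and vial clear of the fingers.

```bash
python3 go.py .4862 -.252 .089 85
```

```text
t 2.52 pos [ 0.4953 -0.169   0.33  ] head 84.87 tiltz [-9.0e-04  1.3e-03 -1.0e+00] slide [-0.0838 -0.0014  0.2409] spin -0.13 rows 6.1
```

Request:
arm_command --increments '[{"slide":[-0.04,-0.001,0.04],"spin":0.0,"gripper":1.0},{"slide":[-0.07,-0.001,0.07],"spin":0.0,"gripper":1.0},{"slide":[-0.084,-0.0015,0.1],"spin":0.0,"gripper":1.0},{"slide":[-0.084,-0.0015,0.14],"spin":0.0,"gripper":1.0},{"slide":[-0.084,-0.0015,0.18],"spin":0.0,"gripper":1.0},{"slide":[-0.084,-0.0015,0.215],"spin":0.0,"gripper":1.0},{"slide":[-0.084,-0.0015,0.235],"spin":0.0,"gripper":1.0},{"slide":[-0.084,-0.0015,0.241],"spin":0.0,"gripper":1.0}]'

```text
t: 3.18
tool_pos: [0.4841, -0.2497, 0.0848]
tool_rot: [-2.31, -2.116, 0.002]
contact_force: [-0.1, -0.1, -0.4]
opening: 0.0856
grip_force: 0.0
```

Request:
arm_command --increments '[{"slide":[0,0,0],"spin":0.0,"gripper":0.0},{"slide":[0,0,0],"spin":0.0,"gripper":-0.4},{"slide":[0,0,0],"spin":0.0,"gripper":-0.7},{"slide":[0,0,0],"spin":0.0,"gripper":-1.0},{"slide":[0,0,0],"spin":0.0,"gripper":-1.0},{"slide":[0,0,0],"spin":0.0,"gripper":-1.0}]' --newtons 60

```text
t: 3.68
tool_pos: [0.4872, -0.2544, 0.0915]
tool_rot: [2.317, 2.116, 0.001]
contact_force: [0.5, -1.4, 5.1]
opening: 0.0193
grip_force: 60.0
```

```bash
python3 go.py .4862 -.252 .089 85
```

```text
t 3.68 pos [ 0.4872 -0.2544  0.0915] head 84.81 tiltz [ 0.0028 -0.0021 -1.    ] slide [ 0.0023 -0.0012  0.0025] spin -0.19 rows 0.1
```

Request:
arm_command --increments '[{"slide":[0,0,-0.02],"spin":0.0,"gripper":-1.0},{"slide":[0,0,-0.05],"spin":0.0,"gripper":-1.0},{"slide":[0,0,-0.075],"spin":0.0,"gripper":-1.0},{"slide":[0,0,-0.08],"spin":0.0,"gripper":-1.0},{"slide":[0,0,-0.08],"spin":0.0,"gripper":-1.0}]'

```text
t: 4.1
tool_pos: [0.4872, -0.2545, 0.1719]
tool_rot: [2.316, 2.115, 0.002]
contact_force: [-0.2, 0.2, -2.1]
opening: 0.0196
grip_force: 59.3
```

```bash
python3 go.py .546 -.039 .17 104
```

```text
t 4.1 pos [ 0.4872 -0.2545  0.1719] head 84.8 tiltz [ 0.0042 -0.003  -1.    ] slide [0.22   0.039  0.0015] spin -19.2 rows 5.4
```

Request:
arm_command --increments '[{"slide":[0.02,0.003,0],"spin":-2.0,"gripper":-1.0},{"slide":[0.05,0.009,0],"spin":-5.0,"gripper":-1.0},{"slide":[0.085,0.015,0],"spin":-8.0,"gripper":-1.0},{"slide":[0.12,0.021,0],"spin":-11.0,"gripper":-1.0},{"slide":[0.155,0.027,0],"spin":-14.0,"gripper":-1.0},{"slide":[0.19,0.033,0],"spin":-17.0,"gripper":-1.0},{"slide":[0.212,0.037,0.0],"spin":-19.0,"gripper":-1.0},{"slide":[0.22,0.039,0.0015],"spin":-19.2,"gripper":-1.0}]'

```text
t: 4.77
tool_pos: [0.544, -0.035, 0.1655]
tool_rot: [-1.927, -2.477, 0.001]
contact_force: [0.4, 0.3, -2.5]
opening: 0.0193
grip_force: 59.2
```

Request:
arm_command --increments '[{"slide":[0,0,0],"spin":0.0,"gripper":-1.0},{"slide":[0,0,0],"spin":0.0,"gripper":-1.0}]'

```text
t: 4.93
tool_pos: [0.544, -0.0383, 0.1662]
tool_rot: [-1.932, -2.474, 0.003]
contact_force: [-0.5, 0.2, -1.7]
opening: 0.0192
grip_force: 59.2
```

```bash
python3 go.py .546 -.039 .1365 104; python3 - <<'E'
from h import *
np.set_printoptions(precision=4,suppress=True)
a=grab("top");b=grab("scene")
A=a["frame"][:,:,::-1][140:230,200:400]
B=b["frame"][:,:,::-1][160:310,160:380]
cv2.imwrite("pics/c2.png",np.vstack([cv2.resize(A,(680,306),interpolation=2),cv2.resize(B,(680,290),interpolation=2)[:290]]))
o=a["o"];M=R.from_rotvec(o["tool_rot"]).as_matrix()
h=M[:,0];c=o["tool_pos"]
for z in (.06,.07,.08,.09):
  p=c+.235*h; p[2]=z; print(z,p,proj(a,p),proj(b,p))
E
```

```text
t 4.93 pos [ 0.544  -0.0383  0.1662] head 104.01 tiltz [-3.2e-03 -2.0e-04 -1.0e+00] slide [-0.0012  0.0019  0.0297] spin 0.01 rows 0.7
0.06 [0.4871 0.1897 0.06  ] (np.float64(261.83342386902336), np.float64(172.80204747713677)) (np.float64(264.4448265879986), np.float64(212.31749327854965))
0.07 [0.4871 0.1897 0.07  ] (np.float64(261.3626013539855), np.float64(172.1590587157412)) (np.float64(264.28581322145135), np.float64(209.93222056396743))
0.08 [0.4871 0.1897 0.08  ] (np.float64(260.88448669232713), np.float64(171.50611127952948)) (np.float64(264.1256368112518), np.float64(207.529501666401))
0.09 [0.4871 0.1897 0.09  ] (np.float64(260.39890914961836), np.float64(170.84297200140327)) (np.float64(263.9642845505946), np.float64(205.1091444779529))
```

View pics/c2.png

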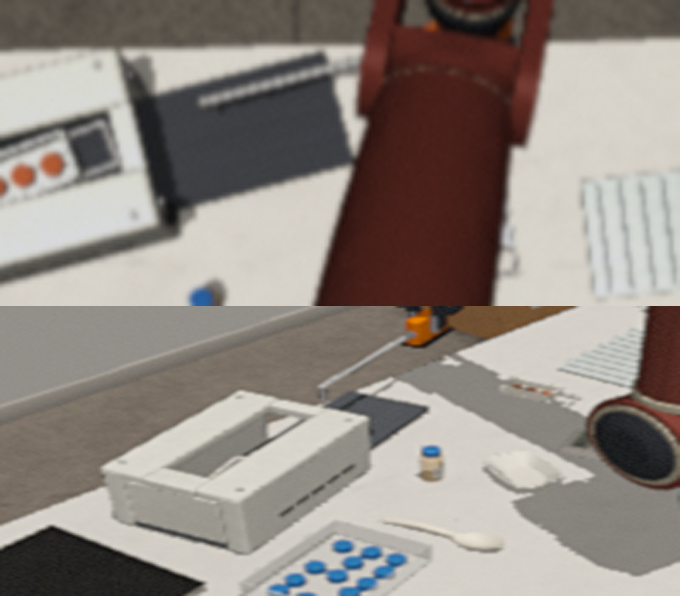

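The tip shows at top-picture (261,170) and scene (264.5,208), within about 2 mm of where the hook geometry puts it. The hook hangs level, so I'll lower and enter.

Request:
arm_command --increments '[{"slide":[0,0.002,0.015],"spin":0.0,"gripper":-1.0},{"slide":[0,0.002,0.03],"spin":0.0,"gripper":-1.0},{"slide":[0.0,0.002,0.03],"spin":0.0,"gripper":-1.0},{"slide":[0.02,0.002,0.03],"spin":0.0,"gripper":-1.0},{"slide":[0.05,0.002,0.03],"spin":0.0,"gripper":-1.0},{"slide":[0.08,0.002,0.03],"spin":0.0,"gripper":-1.0},{"slide":[0.105,0.002,0.03],"spin":0.0,"gripper":-1.0},{"slide":[0.114,0.002,0.03],"spin":0.0,"gripper":-1.0}]'

```text
t: 5.7
tool_pos: [0.5185, 0.0744, 0.1385]
tool_rot: [-1.933, -2.476, -0.001]
contact_force: [0.5, 0.5, -2.1]
opening: 0.0195
grip_force: 59.2
```

Request:
arm_command --increments '[{"slide":[0,0,0],"spin":0.0,"gripper":-1.0},{"slide":[0,0,0],"spin":0.0,"gripper":-1.0}]'

```text
t: 5.87
tool_pos: [0.5196, 0.0723, 0.1386]
tool_rot: [1.933, 2.475, -0.0]
contact_force: [0.5, 0.4, -3.4]
opening: 0.0196
grip_force: 59.2
```

```bash
python3 go.py .5179 .0738 .11 104; python3 - <<'E'
from h import *
np.set_printoptions(precision=4,suppress=True)
a=grab("top");b=grab("scene")
A=a["frame"][:,:,::-1][160:220,180:270]
B=b["frame"][:,:,::-1][200:290,190:310]
cv2.imwrite("pics/c3.png",np.vstack([cv2.resize(A,(450,300),interpolation=2),cv2.resize(B,(450,300),interpolation=2)]))
o=a["o"];M=R.from_rotvec(o["tool_rot"]).as_matrix()
p=o["tool_pos"]+.235*M[:,0]; p[2]=o["tool_pos"][2]-.055; print("elbow",p,proj(a,p),"eye",proj(a,[.461,.3018,.028]))
E
```

```text
t 5.87 pos [0.5196 0.0723 0.1386] head 104.01 tiltz [ 8.e-04 -8.e-04 -1.e+00] slide [ 0.0019 -0.0013  0.0285] spin 0.01 rows 0.7
elbow [0.4627 0.3003 0.0836] (np.float64(223.17565635999088), np.float64(180.06137699785413)) eye (np.float64(226.82530247358696), np.float64(183.78174903121882))
```

View pics/c3.png

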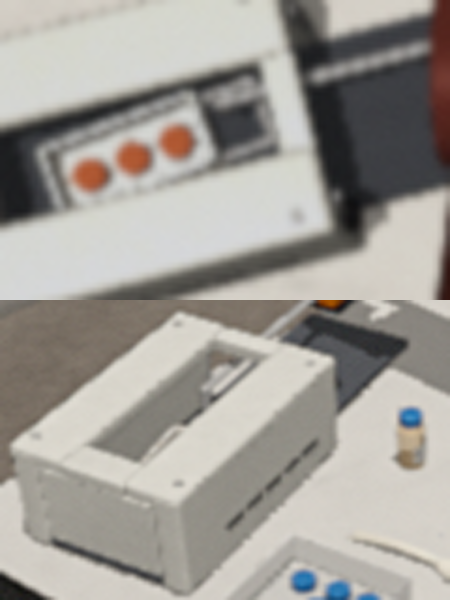

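The rod's end shows at about top-picture (223,178) over the eye, whose inside is centred near (227,184). I'll check the rod line numerically before lowering.

```bash
python3 - <<'E'
from h import *
a=grab("top");g=cv2.cvtColor(a["frame"],cv2.COLOR_RGB2GRAY).astype(int)
o=a["o"];M=R.from_rotvec(o["tool_rot"]).as_matrix()
for L in (.1,.12,.14,.16,.235):
  p=o["tool_pos"]+L*M[:,0];p[2]-=.0595; print(L,np.round(proj(a,p),1))
for c in (246,250,254,258,262): print(c,160+np.argmax(g[160:182,c]),g[165:182,c])
print(g[172:194,216:238])
E
```

```text
0.1 [268.  168.6]
0.12 [261.4 170.3]
0.14 [254.9 172. ]
0.16 [248.4 173.7]
0.235 [223.7 180.2]
246 160 [195 180 138  83  60  59  60  84 128 144 108  55  34  34  33  32  31]
250 160 [182 133  82  65  62  68  95 136 145 108  60  53  61  62  65  64  63]
254 162 [131  81  64  61  69  99 139 149 110  61  52  61  63  63  63  62  62]
258 160 [ 81  63  61  67  97 140 147 104  61  59  62  64  62  62  63  61  61]
262 160 [ 63  63  68 103 145 148 105  63  59  61  62  62  62  62  61  61  62]
[[213 213 211 211 211 208 205 201 198 192 181 171 161 147 134 143 178 201
  206 209 210 199]
 [211 208 206 203 198 190 177 166 159 149 133 115  99  87  82 104 163 203
  212 213 212 204]
 [199 193 184 173 162 146 123 104  98  89  77  68  68  69  64  81 146 200
  212 212 213 208]
 [164 153 137 120 102  88  72  56  52  53  63  82 108 116 101  87 139 198
  211 213 213 211]
 [105  92  81  66  54  51  50  59  69  80 102 123 141 146 129 114 147 195
  211 213 214 211]
 [ 81  76  68  52  54  67  83 104 120 125 129 139 144 146 140 143 161 190
  208 212 213 212]
 [124 128 120  83  88 109 123 135 151 149 138 142 151 152
[... 731 characters left out ...]
1  61  61  60  61  67  88 122
  144 166 203 213]
 [108 106 127 171 189 169  97  53  52  58  59  60  63  67  76  91 111 134
  145 160 199 213]
 [109 103 111 152 187 178 119  65  50  58  67  74  80  93 110 125 134 138
  130 146 192 209]
 [108 102 124 172 199 191 150  87  63  76  94 112 123 126 127 126 120 107
   95 125 177 199]
 [109 112 148 194 206 199 169 106  84 109 125 134 135 124 107  94  90  90
   95 128 169 189]
 [132 144 176 201 200 192 159 110 100 121 123 111 104  99  96 110 128 138
  149 170 188 197]
 [174 181 197 198 186 163 126 103 101 108 102 105 121 134 145 164 181 190
  194 202 207 210]
 [195 191 185 172 158 136 111 112 125 138 144 156 174 186 194 200 207 210
  210 212 212 212]]
```

Request:
arm_command --increments '[{"slide":[0.003,-0.003,0.008],"spin":0.0,"gripper":-1.0},{"slide":[0.003,-0.003,0.016],"spin":0.0,"gripper":-1.0},{"slide":[0.003,-0.003,0.023],"spin":0.0,"gripper":-1.0},{"slide":[0.003,-0.003,0.027],"spin":0.0,"gripper":-1.0},{"slide":[0.003,-0.003,0.029],"spin":0.0,"gripper":-1.0},{"slide":[0.003,-0.003,0.029],"spin":0.0,"gripper":-1.0}]'

```text
t: 6.52
tool_pos: [0.5153, 0.0751, 0.1083]
tool_rot: [-1.933, -2.475, 0.002]
contact_force: [-0.1, 0.6, -2.6]
opening: 0.0195
grip_force: 59.3
```

```bash
python3 go.py .5179 .0738 .1085 104; python3 - <<'E'
from h import *
a=grab("top");b=grab("scene")
A=a["frame"][:,:,::-1][160:220,180:270]
B=b["frame"][:,:,::-1][180:270,210:330]
cv2.imwrite("pics/c4.png",np.vstack([cv2.resize(A,(450,300),interpolation=2),cv2.resize(B,(400,300),interpolation=2)[:, :] if 0 else cv2.resize(B,(450,300),interpolation=2)]))
E
```

```text
t 6.52 pos [0.5153 0.0751 0.1083] head 104.0 tiltz [-1.5e-03 -1.0e-04 -1.0e+00] slide [-0.0019  0.0022 -0.0002] spin 0.0 rows 0.1
```

View pics/c4.png

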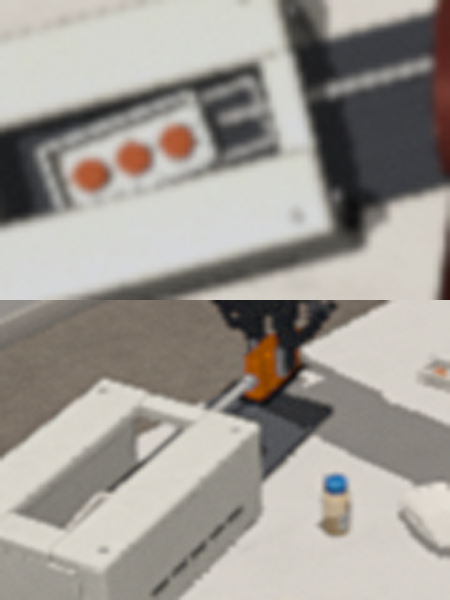

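The tip now sits inside the eye, at crop (240,115), with no contact force, so I'll pull.

Request:
arm_command --increments '[{"slide":[-0.005,0,0],"spin":0.0,"gripper":-1.0},{"slide":[-0.012,0,0],"spin":0.0,"gripper":-1.0},{"slide":[-0.022,-0.001,0],"spin":0.0,"gripper":-1.0},{"slide":[-0.032,-0.002,0],"spin":0.0,"gripper":-1.0},{"slide":[-0.042,-0.002,0],"spin":0.0,"gripper":-1.0},{"slide":[-0.052,-0.003,0],"spin":0.0,"gripper":-1.0},{"slide":[-0.062,-0.003,0],"spin":0.0,"gripper":-1.0},{"slide":[-0.072,-0.004,0],"spin":0.0,"gripper":-1.0}]'

```text
t: 7.28
tool_pos: [0.5295, 0.0031, 0.1091]
tool_rot: [1.935, 2.475, 0.0]
contact_force: [0.3, 0.9, -2.0]
opening: 0.0194
grip_force: 59.2
```

Request:
arm_command --increments '[{"slide":[-0.01,-0.001,0],"spin":0.0,"gripper":-1.0},{"slide":[-0.02,-0.001,0],"spin":0.0,"gripper":-1.0},{"slide":[-0.03,-0.002,0],"spin":0.0,"gripper":-1.0},{"slide":[-0.04,-0.002,0],"spin":0.0,"gripper":-1.0},{"slide":[-0.05,-0.003,0],"spin":0.0,"gripper":-1.0},{"slide":[-0.06,-0.003,0],"spin":0.0,"gripper":-1.0},{"slide":[-0.07,-0.004,0],"spin":0.0,"gripper":-1.0},{"slide":[-0.08,-0.005,0],"spin":0.0,"gripper":-1.0}]'

```text
t: 7.95
tool_pos: [0.5438, -0.0754, 0.109]
tool_rot: [-1.934, -2.476, 0.0]
contact_force: [-0.1, 1.3, -2.0]
opening: 0.0193
grip_force: 59.2
```

```bash
cat > st.py <<'E'
from h import *
np.set_printoptions(precision=4,suppress=True)
m=np.array([.459,.2437]);a=np.radians(104);X=np.array([np.cos(a),np.sin(a)]);Y=np.array([-X[1],X[0]])
o=status.get_obs();M=R.from_rotvec(o["tool_rot"]).as_matrix();p=(o["tool_pos"]+.235*M[:,0])[:2]-m
print("tip tunnel",p@X,p@Y,"tcp z",o["tool_pos"][2],"F",o["contact_force"],"t",o["t"])
d=grab("top");hsv=cv2.cvtColor(d["frame"],cv2.COLOR_RGB2HSV);H,S,V=cv2.split(hsv)
for c,s,r in blobs((H<18)&(S>110)&(V>100),10):
    if 180<c[0]<330 and 150<c[1]<225: q=cast(d,*c,.036);w=q[:2]-m;print("pellet",c.round(1),s[4],q,"tun",w@X,w@Y)
E
python3 st.py
```

```text
tip tunnel -0.0951846297794605 -0.005061097850374494 tcp z 0.10902279423455455 F [-0.1226  1.304  -1.9856] t 7.95
pellet [324.5 156.9] 41 [ 0.5384 -0.0004  0.036 ] tun -0.2560652551416523 -0.01796101196470557
pellet [259.3 177.4] 27 [0.4776 0.201  0.036 ] tun -0.04595421305229545 -0.007708009922113911
pellet [250.1 179.8] 32 [0.4707 0.2289 0.036 ] tun -0.017175648639064532 -0.0077938051431933756
```

Request:
arm_command --increments '[{"slide":[-0.01,-0.001,0],"spin":0.0,"gripper":-1.0},{"slide":[-0.02,-0.002,0],"spin":0.0,"gripper":-1.0},{"slide":[-0.029,-0.003,0],"spin":0.0,"gripper":-1.0},{"slide":[-0.037,-0.003,0],"spin":0.0,"gripper":-1.0},{"slide":[-0.043,-0.004,0],"spin":0.0,"gripper":-1.0},{"slide":[-0.047,-0.005,0],"spin":0.0,"gripper":-1.0},{"slide":[-0.049,-0.005,0],"spin":0.0,"gripper":-1.0},{"slide":[-0.049,-0.005,0],"spin":0.0,"gripper":-1.0}]'

```text
t: 8.67
tool_pos: [0.5508, -0.1237, 0.1091]
tool_rot: [1.934, 2.475, -0.0]
contact_force: [-0.3, -0.7, -2.6]
opening: 0.0192
grip_force: 59.2
```

```bash
python3 st.py
```

```text
tip tunnel -0.14368929391361196 -0.00018999267549202716 tcp z 0.10909750239535798 F [-0.2975 -0.7104 -2.6404] t 8.6667
pellet [275.  174.5] 26 [0.4858 0.1527 0.036 ] tun -0.09477883212199506 -0.003971504218928839
pellet [266.3 176.6] 27 [0.4797 0.1795 0.036 ] tun -0.06728775731386932 -0.004599426744786603
pellet [257.3 178.9] 24 [0.4731 0.2069 0.036 ] tun -0.039158245602494944 -0.004799272444225179
```

Boat is out: centre at tunnel x −0.067, so its tail is at −0.017. Next I'll unhook and lift.

Request:
arm_command --increments '[{"slide":[0.005,0,0],"spin":0.0,"gripper":-1.0},{"slide":[0.009,0,0],"spin":0.0,"gripper":-1.0},{"slide":[0.009,0,0],"spin":0.0,"gripper":-1.0},{"slide":[0.009,0,-0.01],"spin":0.0,"gripper":-1.0},{"slide":[0.009,0,-0.025],"spin":0.0,"gripper":-1.0},{"slide":[0.009,0,-0.045],"spin":0.0,"gripper":-1.0},{"slide":[0.009,0,-0.06],"spin":0.0,"gripper":-1.0},{"slide":[0.009,0,-0.07],"spin":0.0,"gripper":-1.0}]'

```text
t: 9.38
tool_pos: [0.5495, -0.1147, 0.182]
tool_rot: [1.931, 2.473, 0.002]
contact_force: [-0.2, 0.3, -2.6]
opening: 0.0193
grip_force: 59.2
```

```bash
python3 st.py;python3 go.py .4875 -.2545 .16 85
```

```text
tip tunnel -0.13462714042584395 -0.000965861615266182 tcp z 0.18204153762824143 F [-0.2035  0.2865 -2.5607] t 9.3833
pellet [275.  174.4] 25 [0.4861 0.1528 0.036 ] tun -0.09473697838272503 -0.004306527208503842
pellet [266.3 176.6] 27 [0.4797 0.1795 0.036 ] tun -0.06728775731386932 -0.004599426744786603
pellet [257.3 178.8] 25 [0.4735 0.2069 0.036 ] tun -0.03920478644256763 -0.005157834789751261
t 9.43 pos [ 0.5503 -0.1149  0.1837] head 104.02 tiltz [ 0.006  -0.0022 -1.    ] slide [-0.1201 -0.0948  0.0236] spin 19.02 rows 3.7
```

Request:
arm_command --increments '[{"slide":[-0.02,-0.015,0],"spin":3.0,"gripper":-1.0},{"slide":[-0.045,-0.035,0],"spin":7.0,"gripper":-1.0},{"slide":[-0.07,-0.055,0.0],"spin":11.0,"gripper":-1.0},{"slide":[-0.095,-0.075,0.01],"spin":15.0,"gripper":-1.0},{"slide":[-0.112,-0.09,0.02],"spin":18.0,"gripper":-1.0},{"slide":[-0.12,-0.095,0.024],"spin":19.0,"gripper":-1.0},{"slide":[-0.12,-0.095,0.024],"spin":19.0,"gripper":-1.0},{"slide":[-0.12,-0.095,0.024],"spin":19.0,"gripper":-1.0}]'

```text
t: 10.1
tool_pos: [0.4853, -0.2536, 0.1546]
tool_rot: [-2.315, -2.122, -0.001]
contact_force: [0.4, 0.5, -3.5]
opening: 0.0197
grip_force: 59.2
```

```bash
python3 go.py .4875 -.2545 .0925 85
```

```text
t 10.1 pos [ 0.4853 -0.2536  0.1546] head 85.01 tiltz [-5.0e-04  1.3e-03 -1.0e+00] slide [-0.0008  0.0023  0.0621] spin 0.01 rows 1.5
```

Request:
arm_command --increments '[{"slide":[-0.001,0.002,0.02],"spin":0.0,"gripper":-1.0},{"slide":[-0.001,0.002,0.04],"spin":0.0,"gripper":-1.0},{"slide":[-0.001,0.002,0.052],"spin":0.0,"gripper":-1.0},{"slide":[-0.001,0.002,0.057],"spin":0.0,"gripper":-1.0},{"slide":[-0.001,0.002,0.06],"spin":0.0,"gripper":-1.0},{"slide":[-0.001,0.002,0.06],"spin":0.0,"gripper":-1.0}]'

```text
t: 10.6
tool_pos: [0.4876, -0.2545, 0.095]
tool_rot: [-2.315, -2.124, -0.0]
contact_force: [0.4, -0.1, -3.0]
opening: 0.0193
grip_force: 59.3
```

Request:
arm_command --increments '[{"slide":[0,0,0.001],"spin":0.0,"gripper":-1.0},{"slide":[0,0,0.002],"spin":0.0,"gripper":-1.0},{"slide":[0,0,0.002],"spin":0.0,"gripper":-1.0}]'

```text
t: 10.85
tool_pos: [0.4877, -0.2554, 0.0939]
tool_rot: [2.315, 2.122, 0.001]
contact_force: [-0.4, 0.1, -2.6]
opening: 0.0194
grip_force: 59.3
```

Request:
arm_command --increments '[{"slide":[0,0,0.001],"spin":0.0,"gripper":-1.0},{"slide":[0,0,0.002],"spin":0.0,"gripper":-1.0},{"slide":[0,0,0.002],"spin":0.0,"gripper":-1.0}]'

```text
t: 11.1
tool_pos: [0.4876, -0.2554, 0.0915]
tool_rot: [2.315, 2.122, 0.0]
contact_force: [-0.0, 0.3, -0.6]
opening: 0.0194
grip_force: 59.7
```

Request:
arm_command --increments '[{"slide":[0,0,0.001],"spin":0.0,"gripper":-1.0},{"slide":[0,0,0.001],"spin":0.0,"gripper":-1.0}]'

```text
t: 11.27
tool_pos: [0.4877, -0.2554, 0.0915]
tool_rot: [2.316, 2.122, -0.0]
contact_force: [-3.1, 0.9, 6.2]
opening: 0.0191
grip_force: 60.6
```

Request:
arm_command --increments '[{"slide":[0,0,0],"spin":0.0,"gripper":-0.4},{"slide":[0,0,0],"spin":0.0,"gripper":0.0},{"slide":[0,0,0],"spin":0.0,"gripper":0.5},{"slide":[0,0,0],"spin":0.0,"gripper":1.0},{"slide":[0,0,0],"spin":0.0,"gripper":1.0},{"slide":[0,0,-0.03],"spin":0.0,"gripper":1.0},{"slide":[0,0,-0.07],"spin":0.0,"gripper":1.0},{"slide":[0,0,-0.11],"spin":0.0,"gripper":1.0}]'

```text
t: 11.93
tool_pos: [0.4863, -0.2544, 0.1996]
tool_rot: [-2.313, -2.12, 0.001]
contact_force: [1.1, -0.7, 0.8]
opening: 0.0855
grip_force: 0.0
```

```bash
python3 go.py .487 .1 .33 104.5
```

```text
t 11.93 pos [ 0.4863 -0.2544  0.1996] head 85.0 tiltz [-0.0032  0.0023 -1.    ] slide [ 0.3534 -0.0306 -0.1296] spin -19.5 rows 9.1
```

Request:
arm_command --increments '[{"slide":[0.353,-0.03,-0.13],"spin":-19.5,"gripper":1.0},{"slide":[0.353,-0.03,-0.13],"spin":-19.5,"gripper":1.0},{"slide":[0.353,-0.03,-0.13],"spin":-19.5,"gripper":1.0},{"slide":[0.353,-0.03,-0.13],"spin":-19.5,"gripper":1.0},{"slide":[0.353,-0.03,-0.13],"spin":-19.5,"gripper":1.0},{"slide":[0.353,-0.03,-0.13],"spin":-19.5,"gripper":1.0},{"slide":[0.353,-0.03,-0.13],"spin":-19.5,"gripper":1.0},{"slide":[0.353,-0.03,-0.13],"spin":-19.5,"gripper":1.0}]'

```text
t: 12.6
tool_pos: [0.4875, 0.0597, 0.3157]
tool_rot: [1.923, 2.484, 0.001]
contact_force: [0.7, 0.1, 0.2]
opening: 0.0853
grip_force: 0.0
```

Request:
arm_command --increments '[{"slide":[0.05,0,0],"spin":0,"gripper":1.0},{"slide":[0.05,0,0],"spin":0,"gripper":1.0},{"slide":[0.05,0,0],"spin":0,"gripper":1.0},{"slide":[0.05,0,0],"spin":0,"gripper":1.0}]'

```text
t: 12.93
tool_pos: [0.4753, 0.1062, 0.3145]
tool_rot: [1.922, 2.485, -0.001]
contact_force: [-1.1, -0.9, 1.0]
opening: 0.0851
grip_force: 0.0
```

```bash
python3 go.py .487 .1 .33 104.5; python3 - <<'E'
from h import *
np.set_printoptions(precision=4,suppress=True)
d=grab("wrist");save(d,"w3.png");np.save("w3.npy",d,allow_pickle=True)
hsv=cv2.cvtColor(d["frame"],cv2.COLOR_RGB2HSV);H,S,V=cv2.split(hsv)
P=[]
for c,s,r in blobs((H<18)&(S>110)&(V>90),60): print(c.round(1),s[4],cast(d,*c,.036))
E
```

```text
t 12.93 pos [0.4753 0.1062 0.3145] head 104.57 tiltz [-5.e-04 -8.e-04 -1.e+00] slide [-0.0089  0.0098 -0.0155] spin 0.07 rows 0.5
[349.5  62.6] 391 [0.4732 0.2067 0.036 ]
[348.1  92.7] 366 [0.4793 0.1799 0.036 ]
[346.8 121. ] 349 [0.4854 0.1533 0.036 ]
[ 90.2 199.3] 89 [0.2417 0.005  0.036 ]
[230.6 271.3] 93 [ 0.4022 -0.0427  0.036 ]
[246.  272.5] 96 [ 0.4195 -0.0397  0.036 ]
```

View pics/w3.png

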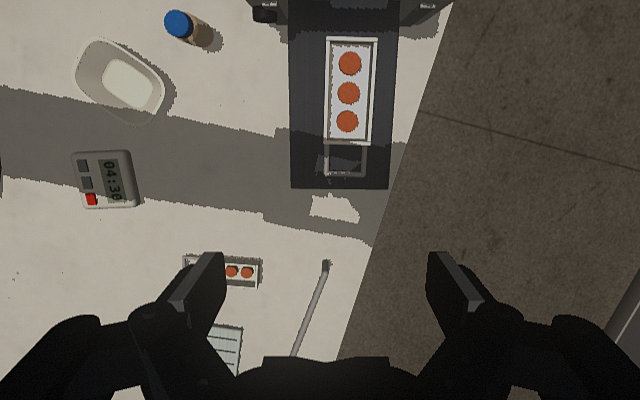

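The view shows the boat wholly out on the apron with its pellets at (349.5,63), (348,93) and (347,121) and the eye ending at row ~178. The hook rod is back in place at (326,263), so next I grasp the boat.

```bash
python3 go.py .482 .1683 .094 102.9
```

```text
t 12.98 pos [0.4755 0.1055 0.3143] head 104.48 tiltz [-7.e-04 -7.e-04 -1.e+00] slide [0.0593 0.0222 0.2203] spin 1.58 rows 5.5
```

Request:
arm_command --increments '[{"slide":[0.03,0.011,0.02],"spin":1.0,"gripper":1.0},{"slide":[0.059,0.022,0.05],"spin":1.6,"gripper":1.0},{"slide":[0.059,0.022,0.09],"spin":1.6,"gripper":1.0},{"slide":[0.059,0.022,0.13],"spin":1.6,"gripper":1.0},{"slide":[0.059,0.022,0.16],"spin":1.6,"gripper":1.0},{"slide":[0.059,0.022,0.18],"spin":1.6,"gripper":1.0},{"slide":[0.059,0.022,0.19],"spin":1.6,"gripper":1.0},{"slide":[0.059,0.022,0.19],"spin":1.6,"gripper":1.0}]'

```text
t: 13.65
tool_pos: [0.4807, 0.167, 0.1217]
tool_rot: [-1.958, -2.452, 0.008]
contact_force: [-0.3, 0.4, -0.4]
opening: 0.0855
grip_force: 0.0
```

```bash
python3 go.py .482 .1683 .094 102.9
```

```text
t 13.65 pos [0.4807 0.167  0.1217] head 102.76 tiltz [-0.006  -0.0014 -1.    ] slide [0.0009 0.0018 0.0277] spin -0.14 rows 0.7
```

Request:
arm_command --increments '[{"slide":[0.001,0.001,0.01],"spin":0,"gripper":1.0},{"slide":[0.001,0.001,0.02],"spin":0,"gripper":1.0},{"slide":[0.001,0.001,0.027],"spin":0,"gripper":1.0},{"slide":[0.001,0.001,0.027],"spin":0,"gripper":1.0}]'

```text
t: 13.98
tool_pos: [0.4823, 0.1698, 0.0968]
tool_rot: [-1.957, -2.456, 0.002]
contact_force: [-0.1, 0.5, 0.1]
opening: 0.0856
grip_force: 0.0
```

Request:
arm_command --increments '[{"slide":[0,0,0],"spin":0,"gripper":0.6},{"slide":[0,0,0],"spin":0,"gripper":0.4},{"slide":[0,0,0],"spin":0,"gripper":0.2},{"slide":[0,0,0],"spin":0,"gripper":0.0},{"slide":[0,0,0],"spin":0,"gripper":-0.3},{"slide":[0,0,0],"spin":0,"gripper":-0.3}]' --newtons 30

```text
t: 14.48
tool_pos: [0.4833, 0.1702, 0.0987]
tool_rot: [1.957, 2.456, 0.002]
contact_force: [-0.4, -0.2, 4.0]
opening: 0.0468
grip_force: 33.1
```

```bash
python3 go.py .482 .1683 .094 102.9; python3 st.py
```

```text
t 14.48 pos [0.4833 0.1702 0.0987] head 102.91 tiltz [ 1.4e-03  3.0e-04 -1.0e+00] slide [-0.0016 -0.0017  0.0047] spin 0.01 rows 0.1
tip tunnel 0.15780385607828573 -0.01027464424703795 tcp z 0.09872932775331214 F [-0.4358 -0.1644  4.0186] t 14.4833
pellet [253.6 153.6] 184 [0.5527 0.2185 0.036 ] tun -0.0471003968623498 -0.08480768414450586
pellet [279.5 187.1] 32 [0.4462 0.1392 0.036 ] tun -0.0983253849962106 0.0376928200867203
pellet [236.5 196.2] 31 [0.4207 0.27   0.036 ] tun 0.03478983165271215 0.030830605979635287
```

Request:
arm_command --increments '[{"slide":[0,0,0],"spin":0,"gripper":-0.4},{"slide":[0,0,-0.005],"spin":0,"gripper":-0.4},{"slide":[0,0,-0.012],"spin":0,"gripper":-0.4},{"slide":[0,0,-0.025],"spin":0,"gripper":-0.4},{"slide":[0,0,-0.04],"spin":0,"gripper":-0.4},{"slide":[0,0,-0.06],"spin":0,"gripper":-0.4},{"slide":[0,0,-0.08],"spin":0,"gripper":-0.4},{"slide":[0,0,-0.09],"spin":0,"gripper":-0.4}]' --newtons 45

```text
t: 15.2
tool_pos: [0.4834, 0.1702, 0.1903]
tool_rot: [1.956, 2.456, 0.003]
contact_force: [0.4, 0.3, -1.7]
opening: 0.0467
grip_force: 46.9
```

```bash
python3 - <<'E'
from h import *
np.set_printoptions(precision=4,suppress=True)
# plate corners from w2 (approx, row/col read from the picture), refined with a min-area hull of the light-green mask
d=np.load("w2.npy",allow_pickle=True).item()
h=cv2.cvtColor(d["frame"],cv2.COLOR_RGB2HSV)
px=[(174,156),(265,140),(297,280)]
c=[cast(d,*p,.008) for p in px];print(c,np.linalg.norm(c[0]-c[1]),np.linalg.norm(c[1]-c[2]))
o=status.get_obs();print(o["tool_pos"],o["contact_force"],o["opening"],o["grip_force"])
b=grab("scene");save(b,"s5.png",(180,160,330,270),4)
p=o["tool_pos"];print(proj(b,p))
E
```

```text
[array([ 0.3205, -0.1534,  0.008 ]), array([ 0.4281, -0.1447,  0.008 ]), array([ 0.4438, -0.3276,  0.008 ])] 0.10802556749149753 0.1836185926684548
[0.4834 0.1702 0.1903] [ 0.45    0.2825 -1.6568] 0.046739891217529445 46.91078960895538
(np.float64(267.4521564572008), np.float64(177.81503943645836))
```

View pics/s5.png

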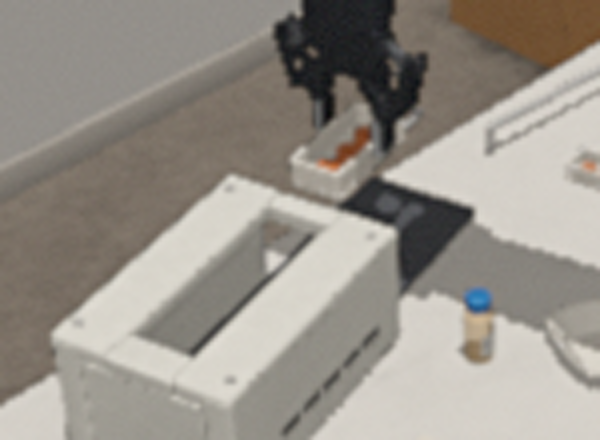

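The scene crop shows the boat held level between the fingers, clear of the apron. Now I'll carry it to the plate.

```bash
python3 go.py .3803 -.2345 .19 94.7
```

```text
t 15.25 pos [0.4843 0.1704 0.1918] head 102.91 tiltz [ 0.0056  0.0011 -1.    ] slide [-0.3714 -0.1918  0.0008] spin 8.21 rows 10.0
```

Request:
arm_command --increments '[{"slide":[-0.012,-0.006,0],"spin":0.3,"gripper":-0.4},{"slide":[-0.035,-0.018,0],"spin":0.8,"gripper":-0.4},{"slide":[-0.062,-0.032,0],"spin":1.4,"gripper":-0.4},{"slide":[-0.089,-0.046,0],"spin":2.0,"gripper":-0.4},{"slide":[-0.116,-0.06,0],"spin":2.6,"gripper":-0.4},{"slide":[-0.143,-0.074,0],"spin":3.2,"gripper":-0.4},{"slide":[-0.17,-0.088,0],"spin":3.8,"gripper":-0.4},{"slide":[-0.197,-0.102,0],"spin":4.4,"gripper":-0.4}]'

```text
t: 15.92
tool_pos: [0.4254, -0.0462, 0.1859]
tool_rot: [-2.05, -2.377, 0.003]
contact_force: [0.4, -0.8, -2.1]
opening: 0.0465
grip_force: 46.9
```

Request:
arm_command --increments '[{"slide":[-0.027,-0.014,0],"spin":0.6,"gripper":-0.4},{"slide":[-0.054,-0.028,0],"spin":1.2,"gripper":-0.4},{"slide":[-0.081,-0.042,0],"spin":1.8,"gripper":-0.4},{"slide":[-0.108,-0.056,0],"spin":2.4,"gripper":-0.4},{"slide":[-0.13,-0.067,0],"spin":2.9,"gripper":-0.4},{"slide":[-0.147,-0.076,0],"spin":3.3,"gripper":-0.4},{"slide":[-0.157,-0.081,0],"spin":3.6,"gripper":-0.4},{"slide":[-0.16,-0.083,0],"spin":3.8,"gripper":-0.4}]'

```text
t: 16.58
tool_pos: [0.3676, -0.2162, 0.1866]
tool_rot: [-2.13, -2.306, 0.001]
contact_force: [0.0, -0.1, -2.3]
opening: 0.0468
grip_force: 46.8
```

```bash
python3 go.py .3803 -.2345 .19 94.7; python3 - <<'E'
from h import *
np.set_printoptions(precision=4,suppress=True)
o=status.get_obs();print(o["contact_force"],o["opening"])
d=grab("wrist");hsv=cv2.cvtColor(d["frame"],cv2.COLOR_RGB2HSV);H,S,V=cv2.split(hsv)
z=o["tool_pos"][2]-.0987+.036
T=np.linalg.inv(np.block([[R.from_rotvec(o["tool_rot"]).as_matrix(),o["tool_pos"][:,None]],[np.zeros(3),1]]))
for c,s,r in blobs((H<20)&(S>110)&(V>70),40): print(c.round(1),s,"tool",(T@np.r_[cast(d,*c,z),1])[:3])
E
```

```text
t 16.58 pos [ 0.3676 -0.2162  0.1866] head 94.54 tiltz [-0.002   0.0013 -1.    ] slide [-0.0192  0.0112 -0.0035] spin -0.16 rows 0.5
[ 0.0263 -0.0724 -2.288 ] 0.04681366236819667
[325.4 176. ] [ 300  151   51   50 1917] tool [0.0401 0.0004 0.0628]
[325.2 237.2] [ 302  215   48   45 1578] tool [0.0136 0.0003 0.0627]
[504.9 260. ] [ 475  218   57   84 2357] tool [0.0029 0.0777 0.0626]
[325.7 292. ] [ 303  273   45   40 1113] tool [-0.0129  0.0005  0.0627]
```

```bash
python3 go.py .3806 -.2375 .1 94.7
```

```text
t 16.63 pos [ 0.3679 -0.2159  0.1867] head 94.57 tiltz [-0.0017  0.0012 -1.    ] slide [-0.0227  0.0111  0.0867] spin -0.13 rows 2.2
```

Request:
arm_command --increments '[{"slide":[-0.012,0.006,0.005],"spin":0,"gripper":-0.4},{"slide":[-0.02,0.01,0.018],"spin":0,"gripper":-0.4},{"slide":[-0.0225,0.011,0.036],"spin":0,"gripper":-0.4},{"slide":[-0.0225,0.011,0.054],"spin":0,"gripper":-0.4},{"slide":[-0.0225,0.011,0.068],"spin":0,"gripper":-0.4},{"slide":[-0.0225,0.011,0.078],"spin":0,"gripper":-0.4},{"slide":[-0.0225,0.011,0.084],"spin":0,"gripper":-0.4},{"slide":[-0.0225,0.011,0.087],"spin":0,"gripper":-0.4}]'

```text
t: 17.3
tool_pos: [0.3815, -0.2358, 0.0998]
tool_rot: [-2.126, -2.311, -0.0]
contact_force: [-0.0, 0.1, -2.8]
opening: 0.0471
grip_force: 46.9
```

Request:
arm_command --increments '[{"slide":[0,0,0.001],"spin":0,"gripper":-0.4},{"slide":[0,0,0.002],"spin":0,"gripper":-0.4},{"slide":[0,0,0.002],"spin":0,"gripper":-0.4}]'

```text
t: 17.55
tool_pos: [0.3822, -0.237, 0.0996]
tool_rot: [2.127, 2.31, 0.0]
contact_force: [-0.0, -0.1, -2.1]
opening: 0.0469
grip_force: 46.9
```

```bash
python3 go.py .3806 -.2375 .091 94.7
```

```text
t 17.55 pos [ 0.3822 -0.237   0.0996] head 94.72 tiltz [ 1.e-03 -9.e-04 -1.e+00] slide [-0.0003 -0.0016  0.0086] spin 0.02 rows 0.2
```

Request:
arm_command --increments '[{"slide":[0,0,0.001],"spin":0,"gripper":-0.4},{"slide":[0,0,0.002],"spin":0,"gripper":-0.4},{"slide":[0,0,0.003],"spin":0,"gripper":-0.4},{"slide":[0,0,0.004],"spin":0,"gripper":-0.4},{"slide":[0,0,0.005],"spin":0,"gripper":-0.4},{"slide":[0,0,0.005],"spin":0,"gripper":-0.4}]'

```text
t: 18.05
tool_pos: [0.3816, -0.2367, 0.0936]
tool_rot: [-2.128, -2.31, 0.0]
contact_force: [0.0, -0.4, -1.0]
opening: 0.0467
grip_force: 46.9
```

Request:
arm_command --increments '[{"slide":[0,0,0.0005],"spin":0,"gripper":-0.4},{"slide":[0,0,0.001],"spin":0,"gripper":-0.4},{"slide":[0,0,0.001],"spin":0,"gripper":-0.4}]'

```text
t: 18.3
tool_pos: [0.3817, -0.2367, 0.0928]
tool_rot: [-2.128, -2.311, -0.0]
contact_force: [-0.8, -0.1, -1.9]
opening: 0.0468
grip_force: 46.9
```

Request:
arm_command --increments '[{"slide":[0,0,0.0005],"spin":0,"gripper":-0.4},{"slide":[0,0,0.001],"spin":0,"gripper":-0.4},{"slide":[0,0,0.001],"spin":0,"gripper":-0.4}]'

```text
t: 18.55
tool_pos: [0.3817, -0.2368, 0.0918]
tool_rot: [-2.128, -2.311, 0.0]
contact_force: [-0.5, 1.0, -1.7]
opening: 0.0469
grip_force: 46.9
```

Request:
arm_command --increments '[{"slide":[0,0,0.0005],"spin":0,"gripper":-0.4},{"slide":[0,0,0.001],"spin":0,"gripper":-0.4},{"slide":[0,0,0.001],"spin":0,"gripper":-0.4}]'

```text
t: 18.8
tool_pos: [0.3817, -0.2368, 0.0909]
tool_rot: [2.128, 2.311, -0.0]
contact_force: [-1.1, -0.4, -2.0]
opening: 0.0469
grip_force: 46.8
```

Request:
arm_command --increments '[{"slide":[0,0,0.0005],"spin":0,"gripper":-0.4},{"slide":[0,0,0.001],"spin":0,"gripper":-0.4},{"slide":[0,0,0.001],"spin":0,"gripper":-0.4}]'

```text
t: 19.05
tool_pos: [0.3819, -0.2369, 0.0908]
tool_rot: [-2.128, -2.31, 0.0]
contact_force: [-3.3, 3.4, 7.0]
opening: 0.0468
grip_force: 47.7
```

Request:
arm_command --increments '[{"slide":[0,0,0.0003],"spin":0,"gripper":-0.4},{"slide":[0,0,0.0005],"spin":0,"gripper":-0.4},{"slide":[0,0,0.0005],"spin":0,"gripper":-0.4}]'

```text
t: 19.3
tool_pos: [0.3819, -0.2369, 0.0908]
tool_rot: [-2.127, -2.31, 0.0]
contact_force: [-4.9, 4.2, 10.4]
opening: 0.0468
grip_force: 48.2
```

Request:
arm_command --increments '[{"slide":[0,0,-0.0006],"spin":0,"gripper":-0.3},{"slide":[0,0,-0.0006],"spin":0,"gripper":0.2},{"slide":[0,0,-0.0006],"spin":0,"gripper":0.4},{"slide":[0,0,-0.0006],"spin":0,"gripper":0.7},{"slide":[0,0,-0.0006],"spin":0,"gripper":1.0},{"slide":[0,0,-0.0006],"spin":0,"gripper":1.0},{"slide":[0,0,-0.0006],"spin":0,"gripper":1.0}]' --newtons 20

```text
t: 19.88
tool_pos: [0.3817, -0.2368, 0.0899]
tool_rot: [-2.128, -2.311, 0.0]
contact_force: [0.0, -0.2, 0.7]
opening: 0.0856
grip_force: 0.0
```

Request:
arm_command --increments '[{"slide":[0,0,-0.01],"spin":0,"gripper":1.0},{"slide":[0,0,-0.03],"spin":0,"gripper":1.0},{"slide":[0,0,-0.07],"spin":0,"gripper":1.0},{"slide":[0,0,-0.11],"spin":0,"gripper":1.0},{"slide":[0,0,-0.15],"spin":0,"gripper":1.0},{"slide":[0,0,-0.19],"spin":0,"gripper":1.0},{"slide":[0,0,-0.22],"spin":0,"gripper":1.0},{"slide":[0,0,-0.22],"spin":0,"gripper":1.0}]'

```text
t: 20.55
tool_pos: [0.3837, -0.2384, 0.3196]
tool_rot: [2.118, 2.3, 0.0]
contact_force: [0.2, -0.6, 1.2]
opening: 0.0855
grip_force: 0.0
```

```bash
python3 - <<'E'
from h import *
np.set_printoptions(precision=4,suppress=True)
d=grab("wrist");o=d["o"];print(o["t"],o["tool_pos"],o["opening"])
hsv=cv2.cvtColor(d["frame"],cv2.COLOR_RGB2HSV);H,S,V=cv2.split(hsv)
c0=np.array([.381,-.2425]);a=np.radians(94.7);X=np.array([np.cos(a),np.sin(a)]);Y=np.array([-X[1],X[0]])
for c,s,r in blobs((H<20)&(S>110)&(V>70),60):
    p=cast(d,*c,.028);q=p[:2]-c0;print(c.round(1),s,p,"plate",q@X,q@Y)
    if s[4]>800: r0=[cast(d,*v,.056)for v in cv2.boxPoints(r)];print("handle?",cast(d,*c,.056),np.round(r0,4).tolist())
# plate corners: dark/light structure, bright low-saturation greenish mask
g=(H>60)&(H<110)&(S>8)&(S<60)&(V>120)
for c,s,r in blobs(cv2.morphologyEx(g.astype(np.uint8),cv2.MORPH_CLOSE,np.ones((7,7))),3000): print("plate?",s,[cast(d,*v,.008).round(4) for v in cv2.boxPoints(r)])
E
```

```text
20.55 [ 0.3837 -0.2384  0.3196] 0.08546441039268772
[322.8 145. ] [314 136  18  20 231] [ 0.3833 -0.2242  0.028 ] plate 0.018059658045693972 -0.003743126680402873
[423.4 185.1] [ 407  149   34   75 1260] [ 0.4972 -0.2596  0.028 ] plate -0.026514180645111157 -0.11441157449388598
handle? [ 0.4879 -0.2522  0.056 ] [[0.4755, -0.2914, 0.056], [0.4823, -0.2138, 0.056], [0.5, -0.2167, 0.056], [0.4944, -0.295, 0.056]]
[235.6 346.4] [227 321  25  48  95] [ 0.2925 -0.4914  0.028 ] plate -0.24079073591970598 0.10858940946927603
[411.  325.9] [404 320  15  13 162] [ 0.5126 -0.4438  0.028 ] plate -0.2114211934911289 -0.11466542029510451
```

```bash
python3 - <<'E'
from h import *
np.set_printoptions(precision=4,suppress=True,linewidth=200)
d=grab("wrist");np.save("w6.npy",d,allow_pickle=True)
hsv=cv2.cvtColor(d["frame"],cv2.COLOR_RGB2HSV);H,S,V=cv2.split(hsv)
c0=np.array([.381,-.2425]);a=np.radians(94.7);X=np.array([np.cos(a),np.sin(a)]);Y=np.array([-X[1],X[0]])
for c,s,r in blobs((H<20)&(S>90)&(V>20),60):
    if 280<c[0]<370: p=cast(d,*c,.028);q=p[:2]-c0;print(c.round(1),s,p,"plate",q@X,q@Y)
g=V.astype(int)
for nm,x0,x1,y0 in (("width",-.0,0,0.06),):
  pass
# brightness profiles along plate Y at x=+.08 (beyond the tail) and along plate X at y=+.04
def prof(f,ts):
    o=[]
    for t in ts:
        u,v=proj(d,np.r_[f(t),.008]); o.append(tuple(d["frame"][int(round(v)),int(round(u))]) if 0<=u<639.4 and 0<=v<399.4 else (0,0,0))
    return o
ts=np.arange(-.075,.0751,.005)
print("Y at x=.085",[(round(t,3),*map(int,p)) for t,p in zip(ts,prof(lambda t:c0+.085*X+t*Y,ts))])
ts=np.arange(.05,.1251,.005)
print("X at y=.04",[(round(t,3),*map(int,p)) for t,p in zip(ts,prof(lambda t:c0+t*X+.04*Y,ts))])
ts=np.arange(-.125,.1,.005)
print("X at y=0",[(round(t,3),*map(int,p)) for t,p in zip(ts,prof(lambda t:c0+t*X,ts))])
E
```

```text
[322.6 121.3] [313 111  20  21 335] [ 0.3792 -0.1977  0.028 ] plate 0.04475463308189696 -0.0018614802043677254
[322.8 147.9] [313 138  21  21 326] [ 0.3816 -0.2251  0.028 ] plate 0.017319627591502604 -0.002037264281814596
[323.1 172.9] [314 163  20  21 314] [ 0.3841 -0.252   0.028 ] plate -0.009680204127658186 -0.002266575481637009
Y at x=.085 [(np.float64(-0.075), 144, 136, 127), (np.float64(-0.07), 141, 135, 126), (np.float64(-0.065), 146, 139, 128), (np.float64(-0.06), 78, 78, 71), (np.float64(-0.055), 81, 76, 70), (np.float64(-0.05), 77, 77, 72), (np.float64(-0.045), 76, 77, 72), (np.float64(-0.04), 75, 77, 72), (np.float64(-0.035), 75, 77, 70), (np.float64(-0.03), 73, 72, 69), (np.float64(-0.025), 72, 73, 68), (np.float64(-0.02), 72, 74, 70), (np.float64(-0.015), 70, 73, 68), (np.float64(-0.01), 71, 74, 67), (np.float64(-0.005), 71, 73, 67), (np.float64(0.0), 74, 76, 71), (np.float64(0.005), 70, 72, 66), (np.float64(0.01), 74, 72, 66), (np.float64(0.015), 72, 72, 68), (np.float64(0.02), 70, 69, 66), (np.float64(0.025), 69, 70, 67), (np.float64(0.03), 71, 69, 67), (np.float64(0.0
[... 1649 characters left out ...]
, 65, 37, 25), (np.float64(-0.005), 65, 40, 32), (np.float64(0.0), 88, 82, 73), (np.float64(0.005), 64, 38, 29), (np.float64(0.01), 117, 58, 33), (np.float64(0.015), 121, 59, 37), (np.float64(0.02), 114, 56, 32), (np.float64(0.025), 46, 38, 30), (np.float64(0.03), 85, 80, 73), (np.float64(0.035), 64, 39, 28), (np.float64(0.04), 64, 34, 24), (np.float64(0.045), 65, 37, 25), (np.float64(0.05), 65, 40, 28), (np.float64(0.055), 93, 88, 79), (np.float64(0.06), 80, 75, 68), (np.float64(0.065), 60, 58, 53), (np.float64(0.07), 75, 78, 72), (np.float64(0.075), 76, 77, 72), (np.float64(0.08), 41, 42, 41), (np.float64(0.085), 74, 76, 71), (np.float64(0.09), 75, 79, 74), (np.float64(0.095), 69, 67, 61)]
```

```bash
python3 -c "
from station import order; print(order.finish_job())"
```

```text
the job is handed in; nothing more can be done
None
```

I pulled the boat out by its eye with the hook, stood the hook back on its foot, set the boat down level, centred and lengthwise on the cooling plate, released both, and handed the job in at about 21 s.

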